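Square the loading plate into the roll slicer's corner with the push stick

ROBOT

A 6-joint arm with a two-finger parallel gripper is mounted at the origin on the work surface. World frame = base frame: x ahead of the robot, y to its left, z up, the work surface at z = 0. Lengths are in mm, angles in rad, forces in N, time in s.
With the tool pointing down it reaches from about 325 to 850 mm from the base axis. Payload 15.5 kg.
Tool frame: the origin (TCP) lies on the front face of the gripper's body, between the roots of the fingers; the fingertips stand 78 mm ahead of it and the grasp point (between the pads) lies r.tcp_to_grasp ahead of it (r.tcp_to_grasp is the distance from the TCP to the grasp point, in mm); z points along the fingers, y is the line along which they close (so a half turn about z gives the same grasp; the last joint's range is limited). The gripper opens to 91 mm and grips with 3 to 60 N. Pads are 32 mm wide; open, the fingers measure 118 mm over their backs; the gripper's body (76 mm by 178 mm) begins 60 mm behind the grasp point.
Start: joints at [-1.202, 0.494, 1.345, -0, 1.302, -0.096], TCP at [280.154, -558.696, 292.215] pointing down, gripper open.
Joint ranges: [-2.91, 2.91], [-0.82, 2.16], [0.22, 2.67], [-1.22, 4.37], [0.12, 2.79], [-3.08, 3.08]. Speed limits (rad/s): [1.89, 1.89, 2.57, 3.01, 3.01, 3.01].

INTERFACE

Orientations are given as [roll, pitch, yaw] about the fixed x, y, z axes, in that order (R = Rz(yaw) Ry(pitch) Rx(roll)).
In Python, from plant import r gives the robot as it stands. Calls block until the motion is done:
- r.movep(position, orientation): joint-space move of the TCP to a pose.
- r.movel(position, rot=None, vel=150): straight line of the TCP; rot=None keeps the orientation; vel is the mean speed in mm/s.
- r.move_j(angles): joint-space move.
- r.grip(opening, force=None): finger opening in mm; force is the grip in N (None keeps the last); returns when the fingers have stopped.
- r.sleep(seconds).
- r.inverse_kinematics(position, orientation): joint angles nearest the present ones, or None.
- r.capture(name): name is "scene" or "top"; returns the picture (420x560x3 uint8, red, green, blue); there is no depth.
- r.calibration(name): a dict with "fx", "fy", "cx", "cy" (pixels), "world_from_camera" (4x4, takes a point from camera to world coordinates). Camera axes: x right, y down, z forward; pixel columns grow to the right and rows downward; lengths in mm; the calibration is good to about 2 mm. A picture is of the moment at which its call begins. calibration takes no time and is no camera call.
A pose or a line that the arm cannot do raises r.MotionError and nothing moves.
- r.sign_off(): hands the job in; it is judged then, once.
Readings, each from a call of its own:
- r.read_clock(): time.
- r.read_joint_pos(): joint angles.
- r.read_joint_velocities(): joint speeds.
- r.read_tau(): joint torques, N m.
- r.read_ee_pos(): TCP position.
- r.read_eef_rot(): TCP orientation.
- r.read_contact_force(): force on the tool from outside, world axes, zero at the start.
- r.read_torque(): the same for the moment, N m.
- r.read_width(): finger opening in mm.
- r.read_finger_force(): force on a finger pad.
Only numpy, scipy, OpenCV 4.12 (cv2) and the standard library are available. Lean on these libraries where they do the work, as an engineer would, in place of code of your own. Each camera call takes 0.05 s, during which the arm holds its last target. There are 200 camera calls.

TASK

Take the wooden push stick from its holder and, reaching in at a slant from its right side under the blade head, gently nudge the green loading plate along the slicer's bed until it lies square in the fence corner, touching both edges along their length. Keep your hand off the plate, let nothing touch the blade head and leave the other things alone; then put the stick back upright in its holder, its collar resting on the holder's top.

Things in the scene. Friction and masses are not known exactly. Their poses are not given: they have to be found in the camera images.
- slicer: Roll slicer, fixed: white bed 240 x 260 mm, 10 mm high, with a dark L-shaped fence and a blade head above. Origin: at table height below the fence's inner corner; x points away from the robot to the far fence, y left to the side fence, z up. The bed spans x -205 to +35, y -190 to +70 mm (slicer's frame), open to the right and towards the robot. Its place and its yaw (up to 0.2 rad) vary
- blades: Blade head fixed over the slicer, not to be touched: grey frame, seven thin blades along y with 22 mm gaps, red ball on the left bar. Origin and axes of slicer. It covers x -203 to +33, y -125 to +54 mm; underside 150 mm, top 170 mm (ball 224 mm) up. Its two 22 mm posts stand left of the side fence at y = 45, x = 18 and -188 mm. A stick leaning 40 degrees to the right reaches under it
- corner (a point): Inner corner of the fence at the bed's top, 10 mm above the table; axes as slicer. Fence 22 mm high, 12 mm thick: the side fence's face is the plane y = 0 (x from 0 to -190 mm), the far fence's face the plane x = 0 (y from 0 to -130 mm)
- plate: Green plate, two white stripes, a yellow dot, loose and flat on the bed: 90 (its x) x 110 (its y) x 18 mm, 115 to 240 g. Origin: centre of its underside. 15 to 55 mm from each fence, turned up to 0.2 rad. Home: centre at x = -45, y = -55 mm of the slicer's frame, axes parallel. Brittle: under 2 N slides it, 4 to 5 N tells it has met the fence, 7 N frees it if wedged askew (off-centre pushes turn it), 20 N breaks it
- plate_home (a point): The plate's corner beside the yellow dot (far left), on the underside: it belongs in the fence corner
- plate_right (a point): The plate's far right corner, on the underside: it belongs against the far fence
- plate_near (a point): The plate's near left corner, on the underside: it belongs against the side fence
- stick: Push stick, 190 mm, 55 to 90 g: black ball end of radius 10 mm, neck 16 mm thick, red collar disc of radius 22 mm from 72 to 78 mm above the ball's centre, square wooden handle 20 x 20 mm from 78 to 180 mm. Origin: the ball's centre. z runs along the stick to the handle's end; x and y are square to the handle's flats. Starts upright in the holder
- holder: Plywood block, fixed, 70 x 70 x 90 mm high, with an upright square hole 28 mm wide through its middle, in which the stick hangs by its collar. Origin: centre of its underside. It stands to the left or to the right of the slicer. With the stick in place the collar lies on the top and the ball's centre is 18 mm above the table
- mug: White mug, radius 40 mm, 85 mm high, a bystander; origin at the centre of its underside. It stands on the other side of the slicer from the holder
- soy: Amber sauce bottle, radius 28 mm, 150 mm high, a bystander to the slicer's left; origin at the centre of its underside
- jar: Glass jar, radius 32 mm, 90 mm high, a bystander to the slicer's left, nearer the robot; origin at the centre of its underside
- bowl: Blue bowl, radius 60 mm, 50 mm high, a bystander; origin at the centre of its underside
- dish: White dish, radius 65 mm, 22 mm high, a bystander; origin at the centre of its underside
There are look-alikes about, which are no part of the job. What is shaped like the stick but blue is not meant. What is shaped like the holder but blue is not meant.

How it is judged (in metres and radians):
On the way, in this order (a step that is already met when the one before it is completed fails the run):
1. the stick is lifted out of its holder, its ball end above the holder's top (z of stick in the frame of holder above 0.1 m), for 0.1 s.
2. the plate lies flat in the fence corner, all along both edges within 2 mm of the fence (x of each of plate_home, plate_right in the frame of slicer above -0.002 m and y of each of plate_home, plate_near in the frame of slicer above -0.002 m and angle between plate's own z axis and vertical below 0.04 rad and z of plate_home in the frame of corner below 0.003 m), for 0.2 s.
At the end, for the whole second after the job is handed in: The plate lies flat and at rest on the bed with both its far corners within 2 mm of the far fence and both its left corners within 2 mm of the side fence; the stick is back in the holder, upright within 0.06 rad, its axis within 8 mm of the holder's, collar within 4 mm of the holder's top, at rest (all of step 2 and linear speed of plate below 0.01 m/s and horizontal distance between stick and holder below 0.008 m and z of stick in the frame of holder below 0.022 m and angle between stick's own z axis and vertical below 0.06 rad and linear speed of stick below 0.02 m/s); the robot touches nothing.
It fails at once if the hand or arm touched the plate (contact force between any of the fingers, the arm and plate above 0.3 N).
It fails at once if the stick pressed the plate with more than 20 N (contact force between plate and stick above 20 N).
It fails at once if the plate was tipped up (angle between plate's own z axis and vertical above 0.15 rad).
It fails at once if something touched the blade head (contact force between blades and anything else above 0.5 N).
It fails at once if a bystander was moved more than 30 mm (distance of any of mug, soy, jar, bowl, dish from where it was at the start of the episode above 0.03 m).
It also fails if it takes over 72 s, if anything falls off the work surface, if the arm or the gripper's body presses on something with over 40 N, if the wrist force passes 120 N, or if a joint passes its speed limit or range.

## Working session

There is one attempt and no reset: what is moved stays moved. The work goes in short steps, each a Python script; the robot and the scene stay as the last script left them, time stands still between calls to the robot, and variables do not carry over. Pictures are saved under pics/ and viewed, at most 14 in all, crops included, and the job is handed in when it is done.

```bash
mkdir -p pics; ls
python3 - <<'E'
from plant import r
import cv2,numpy as np
for n in("scene","top"):
    im=r.capture(n); cv2.imwrite(f"pics/{n}0.png",cv2.resize(im[:,:,::-1],(784,588),interpolation=cv2.INTER_CUBIC)); np.save(n+"0.npy",im)
    c=r.calibration(n); print(n,{k:np.round(v,3).tolist() for k,v in c.items()})
print(r.tcp_to_grasp,r.read_clock(),r.read_eef_rot())
E
```

```text
pics
scene {'fx': 544.036, 'fy': 544.036, 'cx': 270.105, 'cy': 207.757, 'world_from_camera': [[0.404, 0.599, -0.692, 1536.968], [0.915, -0.267, 0.303, -515.775], [-0.003, -0.755, -0.656, 1029.2], [0.0, 0.0, 0.0, 1.0]]}
top {'fx': 492.217, 'fy': 492.217, 'cx': 276.419, 'cy': 207.932, 'world_from_camera': [[0.017, -0.992, 0.122, 325.041], [-1.0, -0.017, -0.001, -60.054], [0.003, -0.122, -0.993, 1498.196], [0.0, 0.0, 0.0, 1.0]]}
59.5 0.1 [-3.14043439e+00 -7.36110674e-05  4.64813737e-01]
```

View pics/scene0.png

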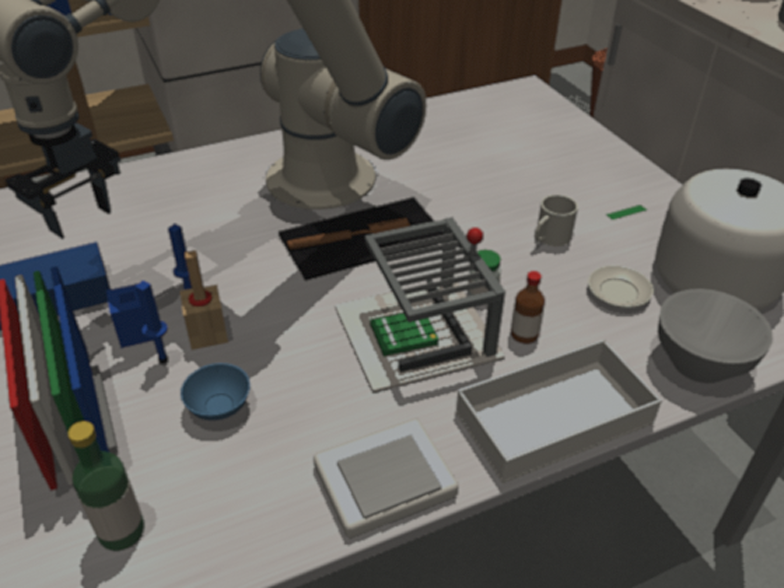

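View pics/top0.png

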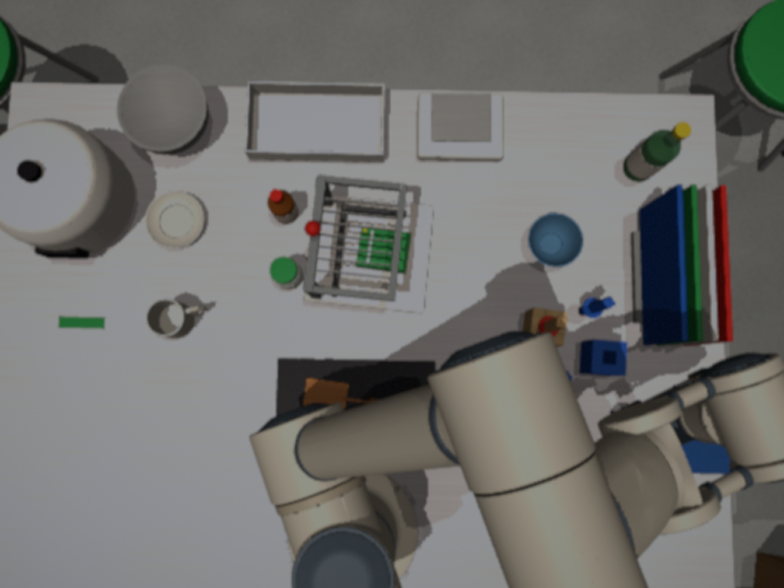

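Top view: robot at the bottom, slicer around (370,250), plate (383,250), holder with the stick (545,325). Scene view: candidates for the stick are the wooden handle with red collar (195,275), blue stick in the air (178,250) and blue stick (150,320). Candidates for the holder are the plywood block (203,318) and the blue block (133,315). I choose the wooden ones and check them in close crops.

Run:
```python
import cv2,numpy as np
def crop(n,x0,y0,w,h,s):
    im=np.load(n+"0.npy")[y0:y0+h,x0:x0+w,::-1]
    o=cv2.resize(im,None,fx=s,fy=s,interpolation=cv2.INTER_CUBIC)
    for x in range((x0+9)//10*10,x0+w,10):
        cv2.line(o,(int((x-x0+.5)*s),0),(int((x-x0+.5)*s),4 if x%50 else 12),(0,255,255),1)
        if x%20==0: cv2.putText(o,str(x),(int((x-x0+.5)*s)-10,22),0,.35,(0,0,255),1)
    for y in range((y0+9)//10*10,y0+h,10):
        cv2.line(o,(0,int((y-y0+.5)*s)),(5,int((y-y0+.5)*s)),(0,255,255),1)
        if y%20==0: cv2.putText(o,str(y),(6,int((y-y0+.5)*s)+4),0,.35,(0,0,255),1)
    return o
a=crop("scene",105,155,75,110,5.4); b=crop("top",365,205,75,110,5.4)
cv2.imwrite("pics/c1.png",np.hstack([a[:590,:399],b[:590,:399]]))
cv2.imwrite("pics/c2.png",crop("scene",235,150,130,130,4.6)[:599])
cv2.imwrite("pics/c3.png",crop("top",205,120,110,105,5.7)[:599])
```

```text
(no output)
```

View pics/c1.png

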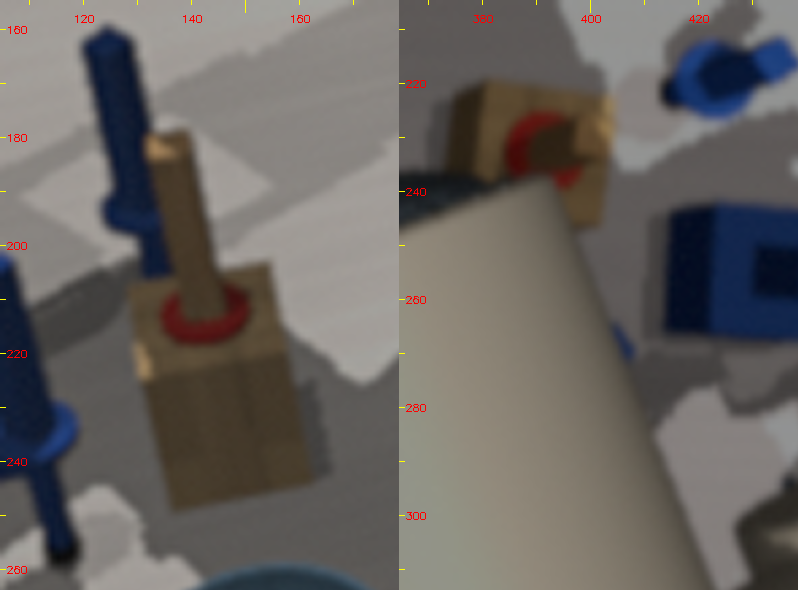

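View pics/c2.png

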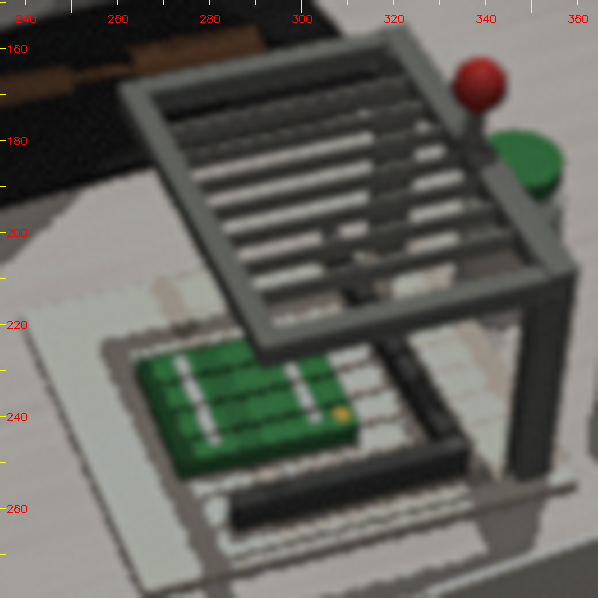

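View pics/c3.png

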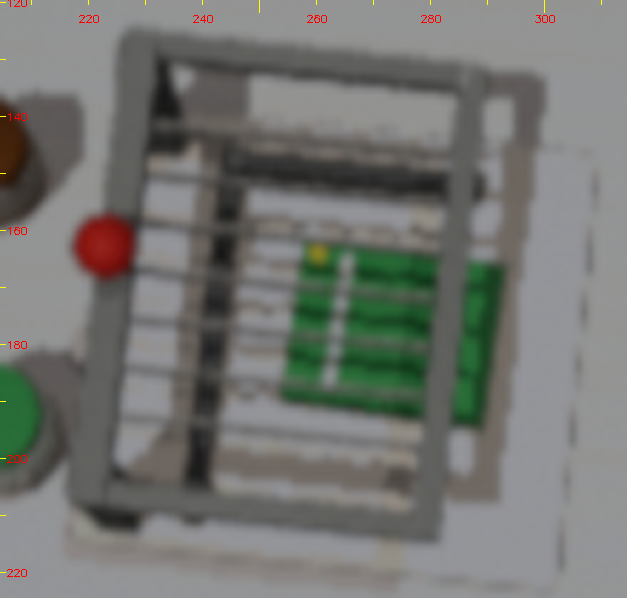

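The crops confirm the plywood holder with its red collar at scene px (143,212), top px (391,233), with the wooden handle rising from it. The blade frame's corners, the bed's corners, and the plate with its yellow dot at top px (260,164) are all readable. Fitting poses to these.

```bash
cat > vis.py <<'E'
from plant import r
import numpy as np
from scipy.optimize import least_squares
def proj(n,P):
    c=r.calibration(n);T=np.linalg.inv(c["world_from_camera"]);p=T[:3,:3]@P+T[:3,3]
    return np.array([c["fx"]*p[0]/p[2]+c["cx"],c["fy"]*p[1]/p[2]+c["cy"]])
def pose(p,q):
    c,s=np.cos(p[2]),np.sin(p[2]);return np.array([p[0]+c*q[0]-s*q[1],p[1]+s*q[0]+c*q[1],q[2]])
def fit(obs,x0):
    f=lambda p:np.concatenate([proj(n,pose(p,q))-uv for n,q,uv in obs])
    s=least_squares(f,x0,loss="soft_l1",x_scale=[100,100,.3]);print(np.round(s.x,3));print(np.round(f(s.x).reshape(-1,2),1).tolist());return s.x
E
cat > m1.py <<'E'
from vis import *
S,T="scene","top"
sl=fit([(S,(35,70,10),(359.1,255.4)),(S,(35,-190,10),(266.7,279.3)),(S,(-205,-190,10),(239.3,218.6)),(S,(33,54,170),(360.2,207.8)),(S,(33,-125,170),(290.6,225.2)),(S,(-203,-125,170),(260.6,168.6)),(S,(-203,54,170),(322.5,154.9)),
(T,(33,54,170),(226.4,124.8)),(T,(33,-125,170),(289.6,131.4)),(T,(-203,54,170),(216.4,208.1)),(T,(-203,-125,170),(281.3,214.2)),(T,(35,-190,10),(308.9,146.3)),(T,(-205,-190,10),(303.1,223.4))],[600,0,0])
pl=fit([(S,(45,55,28),(312.3,242.5)),(S,(45,-55,28),(273.6,250.2)),(S,(-45,-55,28),(264.5,228.2)),(T,(45,55,28),(257.5,162.1)),(T,(45,-55,28),(292.6,165.6)),(T,(-45,-55,28),(289.1,194.1)),(T,(-45,55,28),(254.,189.3))],[550,-50,0])
h=fit([(S,(-35,-35,90),(128.2,206.9)),(S,(-35,35,90),(154.5,203.2)),(S,(35,35,90),(157.8,219.3)),(S,(35,-35,90),(131.7,224.9)),(S,(35,-35,0),(136.7,249.1)),(S,(35,35,0),(162.8,243.8)),(T,(35,35,90),(380.8,219.3)),(T,(35,-35,90),(403.9,222.6)),(T,(-35,-35,90),(402.3,246.7))],[400,-400,0])
c,s=np.cos(sl[2]),np.sin(sl[2]);d=pl[:2]-sl[:2];print("plate in slicer",c*d[0]+s*d[1],-s*d[0]+c*d[1],pl[2]-sl[2])
for z in(96,198):print("stick",z,proj(S,np.r_[h[:2],z]),proj(T,np.r_[h[:2],z]))
E
python3 m1.py
```

```text
[ 6.83182e+02  3.03370e+01 -8.40000e-02]
[[1.5, -1.8], [-0.7, -1.1], [-0.7, -1.3], [1.1, 0.2], [1.0, -0.6], [-0.6, -1.4], [0.1, -0.7], [0.1, -1.0], [1.0, -1.2], [0.2, -0.3], [0.8, 0.2], [1.0, -0.2], [-0.5, -0.4]]
[ 5.98643e+02 -5.14480e+01 -1.19000e-01]
[[1.6, -1.2], [0.2, -0.1], [-0.6, -0.9], [0.3, -1.6], [1.0, -0.3], [0.5, 0.2], [-0.4, 0.1]]
[ 4.31114e+02 -3.92492e+02 -1.20000e-01]
[[-0.0, 0.5], [0.3, -0.9], [0.7, -0.2], [-0.7, -0.3], [0.1, 0.4], [0.3, 0.2], [-0.1, -0.0], [1.0, 0.0], [0.0, 0.1]]
plate in slicer -77.36130022103035 -88.6043905299256 -0.03510457627077583
stick 96 [142.79372007 211.43603616] [391.99310897 232.83587754]
stick 198 [136.35006964 180.51308855] [401.08615779 230.08522419]
```

```bash
cat > h.py <<'E'
from plant import r
import numpy as np
from scipy.spatial.transform import Rotation as Ro
SL=np.array([683.2,30.3]); PSI=-0.084; H=np.array([431.1,-392.5]); HY=-0.12
G=135.; L=G+r.tcp_to_grasp       # ball centre to TCP along the stick
def s2w(p):
    c,s=np.cos(PSI),np.sin(PSI); return np.array([SL[0]+c*p[0]-s*p[1],SL[1]+s*p[0]+c*p[1],p[2]])
def rot(yaw,tilt=0,sg=1):        # tool y along sg*x(yaw), stick leaning 'tilt' to the right
    z=np.array([0,np.sin(tilt),-np.cos(tilt)]); y=np.array([sg,0,0]); R=np.c_[np.cross(y,z),y,z]
    return (Ro.from_euler('z',yaw)*Ro.from_matrix(R)).as_euler('xyz')
def tcp(ball,e): return np.asarray(ball)-L*Ro.from_euler('xyz',e).as_matrix()[:,2]
T=np.radians(40)
E
python3 - <<'E'
from h import *
from vis import proj
for sg in(1,-1):
    e=rot(HY,0,sg); print(sg,[np.round(r.inverse_kinematics(tcp([*H,z],e),e),2) for z in(18,170)])
    e=rot(PSI,T,sg)
    for b in([-150,-260,120],[-150,-260,23],[-150,-60,23],[-95,-50,23],[-45,-190,23],[-45,-110,23]):
        q=r.inverse_kinematics(tcp(s2w(b),e),e); print(b,None if q is None else np.round(q,2))
# blue stick A: ball at z=10 seen in top at (413,222), scene (116,257)
import numpy as np
for n,uv in(("top",(413,222)),("scene",(116,257))):
    c=r.calibration(n);M=np.array(c["world_from_camera"]);d=M[:3,:3]@[(uv[0]-c["cx"])/c["fx"],(uv[1]-c["cy"])/c["fy"],1];print(M[:3,3]+d*(10-M[2,3])/d[2])
E
```

```text
1 [array([-0.84,  0.52,  1.54,  0.  ,  1.07, -0.72]), array([-0.84,  0.37,  1.35,  0.  ,  1.42, -0.72])]
[-150, -260, 120] [-0.9   0.69  1.21  0.47  1.77 -0.85]
[-150, -260, 23] [-0.9   0.8   1.28  0.46  1.61 -0.93]
[-150, -60, 23] [-0.66  0.68  1.59  0.59  1.34 -0.86]
[-95, -50, 23] [-0.6   0.72  1.47  0.61  1.38 -0.77]
[-45, -190, 23] [-0.73  0.85  1.15  0.54  1.6  -0.76]
[-45, -110, 23] [-0.64  0.8   1.27  0.58  1.5  -0.73]
-1 [array([-0.84,  0.52,  1.54, -0.  ,  1.07,  2.42]), array([-0.84,  0.37,  1.35, -0.  ,  1.42,  2.42])]
[-150, -260, 120] [-0.9   0.69  1.21  0.47  1.77  2.29]
[-150, -260, 23] [-0.9   0.8   1.28  0.46  1.61  2.21]
[-150, -60, 23] [-0.66  0.68  1.59  0.59  1.34  2.29]
[-95, -50, 23] [-0.6   0.72  1.47  0.61  1.38  2.37]
[-45, -190, 23] [-0.73  0.85  1.15  0.54  1.6   2.38]
[-45, -110, 23] [-0.64  0.8   1.27  0.58  1.5   2.41]
[ 471.70187934 -477.11519305   10.        ]
[ 477.25835649 -487.88330641   10.        ]
```

Run:
```python
from h import *
import cv2
e=rot(HY); r.grip(50,10); p=tcp([*H,18],e)
r.movep(p+[0,0,120],e); 
r.movel(p+[0,0,50],vel=120)
a=r.capture("scene")[110:260,75:205,::-1]; b=r.capture("top")[150:300,340:470,::-1]
cv2.imwrite("pics/g.png",np.hstack([cv2.resize(i,None,fx=3,fy=3.9,interpolation=2) for i in(a,b)]))
print(r.read_clock(),r.read_ee_pos(),p,r.read_contact_force())
```

```text
2.6167 [ 431.28919636 -392.96219801  263.37800865] [ 431.1 -392.5  212.5] [ 0.50360341 -0.27676379  0.17807883]
```

View pics/g.png

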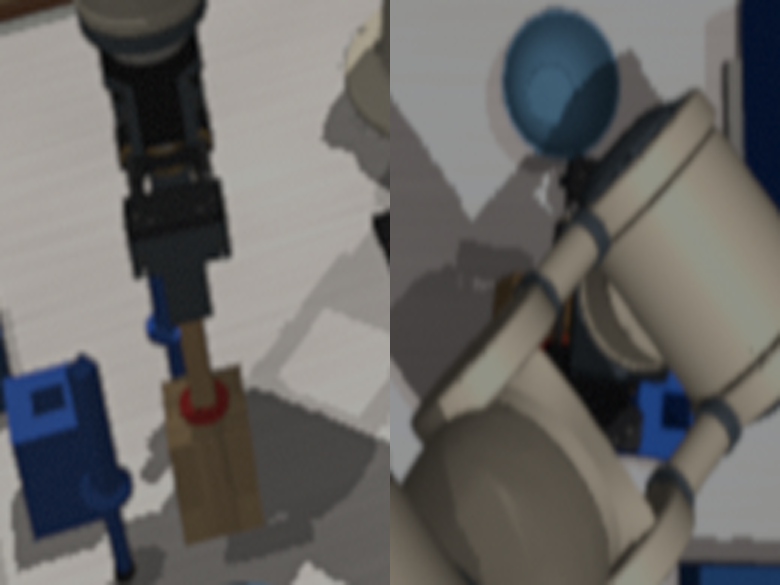

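The fingers (crop px 185,290) straddle the wooden handle (195,350) in line with it; the blue stick (165,320) stands clear behind. Descend, grip and lift.

Run:
```python
from h import *
import cv2
e=rot(HY); p=tcp([*H,18],e)
r.movel(p,vel=60); print(r.read_ee_pos(),r.read_contact_force())
r.grip(10,55); r.sleep(.2); print(r.read_width(),r.read_finger_force(),r.read_contact_force(),r.read_ee_pos())
r.movel(p+[0,0,20],vel=60);print(r.read_contact_force(),r.read_width())
r.movel(p+[0,0,150],vel=150)
print(r.read_contact_force(),r.read_clock())
a=r.capture("scene")[90:290,75:335,::-1]
cv2.imwrite("pics/l.png",cv2.resize(a,None,fx=3,fy=3,interpolation=2))
```

```text
[ 431.24988776 -392.66780673  212.81566177] [ 1.00148908 -0.37381899  0.2715977 ]
19.88082338478393 54.999584555625916 [ 0.69101882 -0.44344686  2.33020426] [ 431.1720678  -392.53686238  212.60266232]
[ 0.93173034  0.56315605 -0.8683937 ] 19.747887330316118
[-0.68073681  0.80328481 -1.62993225] 5.8667
```

View pics/l.png

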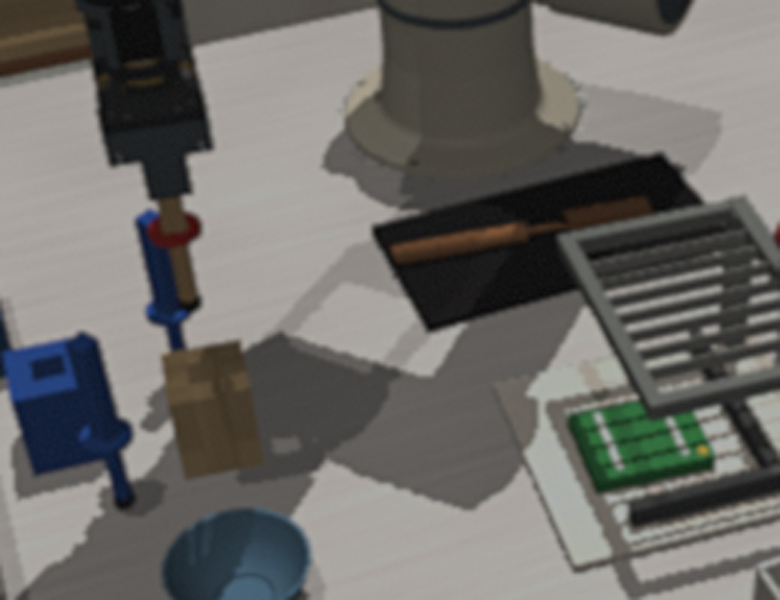

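The stick hangs straight in the grip, ball at crop (190,303), holder empty. Now tilt it, descend right of the bed and come in behind the plate's near face.

Run:
```python
from h import *
import cv2
e=rot(PSI,T); P=lambda b:tcp(s2w(b),e)
r.movep(P([-150,-260,120]),e); print(r.read_clock())
r.movel(P([-150,-250,25]),vel=150)
r.movel(P([-150,-100,23]),vel=150)
r.sleep(.2); f=r.read_contact_force(); print(r.read_clock(),f,r.read_ee_pos()-P([-150,-100,23]))
a=r.capture("scene")[130:290,205:375,::-1]; b=r.capture("top")[110:250,200:340,::-1]
cv2.imwrite("pics/i.png",np.hstack([cv2.resize(a,(400,376),interpolation=2),cv2.resize(b,(376,376),interpolation=2)]))
from vis import proj
for n in("scene","top"):print(proj(n,s2w([-150,-100,23])))
```

```text
6.5333
8.6667 [-0.2364725   0.54729399 -0.88086939] [ 0.00682008 -0.6352019  -0.11989832]
[275.37553907 219.21095069]
[274.96777742 201.52348502]
```

View pics/i.png

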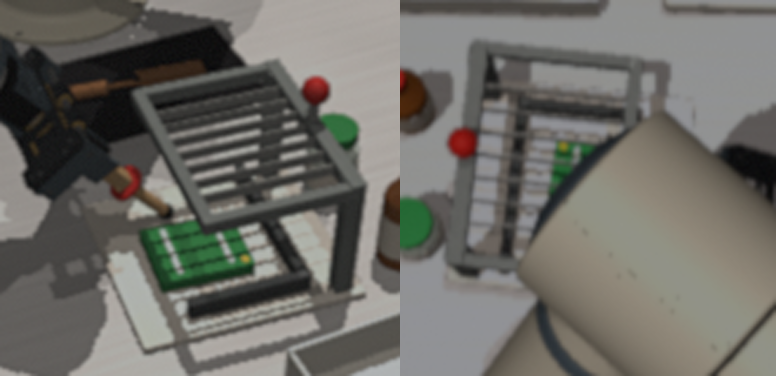

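The ball (crop 167,212 = px 275.5,219.7) matches its computed projection, so the frame is accurate to about 1–2 mm. Push +x at the plate's centre with force watch.

```bash
cat >> h.py <<'E'
e=rot(PSI,T); P=lambda b:tcp(s2w(b),e)
def rd(n=4):
    o=[]
    for _ in range(n): r.sleep(.01); o.append(r.read_contact_force())
    return np.mean(o,0)
def push(b,ax,coarse,end,stop=4.5,z=23,fine=.6):
    """push ball from b along slicer axis ax: 2 mm steps to 'coarse', fine ones on to 'end'; ends on force"""
    b=np.array([*b,z],float); d=s2w(np.eye(3)[ax])-s2w([0,0,0]); base=rd(8)@d; log=[]
    while b[ax]<end:
        b[ax]+=2 if b[ax]<coarse and (not log or log[-1][1]<2.5) else fine
        r.movel(P(b),vel=30); f=-(rd()@d-base); log.append((round(b[ax],1),round(f,1)))
        if f>stop: break
    print(log); print("t",r.read_clock()); return b
E
python3 - <<'E'
from h import *
r.movel(P([-150,-87,23]),vel=100); r.sleep(.2)
b=push([-150,-87],0,-105,-92)
E
```

```text
[(np.float64(-148.0), np.float64(-0.3)), (np.float64(-146.0), np.float64(-0.0)), (np.float64(-144.0), np.float64(0.7)), (np.float64(-142.0), np.float64(-0.2)), (np.float64(-140.0), np.float64(0.2)), (np.float64(-138.0), np.float64(0.3)), (np.float64(-136.0), np.float64(0.5)), (np.float64(-134.0), np.float64(0.4)), (np.float64(-132.0), np.float64(0.1)), (np.float64(-130.0), np.float64(0.6)), (np.float64(-128.0), np.float64(0.1)), (np.float64(-126.0), np.float64(0.0)), (np.float64(-124.0), np.float64(0.2)), (np.float64(-122.0), np.float64(0.1)), (np.float64(-120.0), np.float64(-0.0)), (np.float64(-118.0), np.float64(0.1)), (np.float64(-116.0), np.float64(0.2)), (np.float64(-114.0), np.float64(0.4)), (np.float64(-112.0), np.float64(0.3)), (np.float64(-110.0), np.float64(0.2)), (np.float64(-108.0), np.float64(0.5)), (np.float64(-106.0), np.float64(0.2)), (np.float64(-104.0), np.float64(0.1)), (np.float64(-103.4), np.float64(0.7)), (np.float64(-102.8), np.float64(0.7)), (np.float64(-102.2), np.float64(1.6)), (np.float64(-101.6), np.float64(4.8))]
t 16.9667
```

Run:
```python
from h import *
import cv2
r.movel(P([-120,-87,23]),vel=60); r.movel(P([-120,-178,23]),vel=150); r.movel(P([-46,-178,23]),vel=150); r.sleep(.2)
b=push([-46,-170],1,-124,-112)
r.sleep(.1);a=r.capture("scene")[170:290,225:375,::-1]
cv2.imwrite("pics/y.png",cv2.resize(a,None,fx=4.6,fy=4.6,interpolation=2))
```

```text
[(np.float64(-168.0), np.float64(-0.2)), (np.float64(-166.0), np.float64(-0.3)), (np.float64(-164.0), np.float64(0.4)), (np.float64(-162.0), np.float64(-0.1)), (np.float64(-160.0), np.float64(0.4)), (np.float64(-158.0), np.float64(-0.4)), (np.float64(-156.0), np.float64(-0.3)), (np.float64(-154.0), np.float64(-0.3)), (np.float64(-152.0), np.float64(0.2)), (np.float64(-150.0), np.float64(0.3)), (np.float64(-148.0), np.float64(0.2)), (np.float64(-146.0), np.float64(0.3)), (np.float64(-144.0), np.float64(0.5)), (np.float64(-142.0), np.float64(0.5)), (np.float64(-140.0), np.float64(0.7)), (np.float64(-138.0), np.float64(0.5)), (np.float64(-136.0), np.float64(0.2)), (np.float64(-134.0), np.float64(0.4)), (np.float64(-132.0), np.float64(0.4)), (np.float64(-130.0), np.float64(-0.2)), (np.float64(-128.0), np.float64(0.2)), (np.float64(-126.0), np.float64(-0.2)), (np.float64(-124.0), np.float64(-0.2)), (np.float64(-123.4), np.float64(0.9)), (np.float64(-122.8), np.float64(1.5)), (np.float64(-122.2), np.float64(1.1)), (np.float64(-121.6), np.float64(1.0)), (np.float64(-121.0), np.float64(1.0)), (np.float64(-120.4), np.float64(4.0)), (np.float64(-119.8), np.float64(5.7))]
t 27.825
```

View pics/y.png

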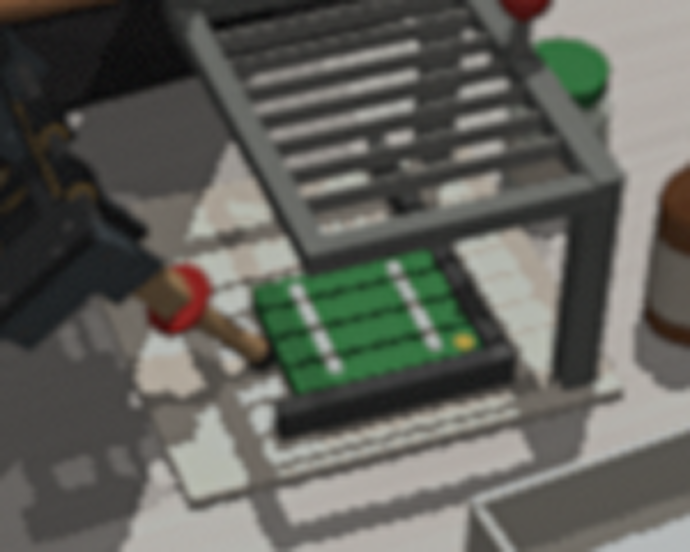

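The plate sits in the corner (dot at crop 465,342, flush to both fences by eye). Confirm with a second x push at the centre, then y.

Run:
```python
from h import *
import cv2
r.movel(P([-46,-150,23]),vel=80); r.movel(P([-118,-150,23]),vel=150); r.movel(P([-118,-57,23]),vel=120); r.sleep(.2)
b=push([-108,-57],0,-104,-94,stop=5.5)
r.movel(P([-118,-57,23]),vel=60); r.movel(P([-118,-150,23]),vel=150); r.movel(P([-46,-150,23]),vel=150);r.movel(P([-46,-132,23]),vel=80); r.sleep(.2)
b=push([-46,-128],1,-123,-112,stop=5.5)
r.movel(P([-46,-140,23]),vel=60); r.movel(P([-60,-260,30]),vel=180)
r.movel(P([-150,-260,130]),vel=180)
r.sleep(.1);a=r.capture("scene")[210:275,265:355,::-1]
cv2.imwrite("pics/z.png",cv2.resize(a,None,fx=8,fy=8,interpolation=2)); print(r.read_clock())
```

```text
[(np.float64(-106.0), np.float64(-0.2)), (np.float64(-104.0), np.float64(-0.5)), (np.float64(-103.4), np.float64(-0.1)), (np.float64(-102.8), np.float64(0.7)), (np.float64(-102.2), np.float64(1.5)), (np.float64(-101.6), np.float64(1.3)), (np.float64(-101.0), np.float64(1.2)), (np.float64(-100.4), np.float64(1.7)), (np.float64(-99.8), np.float64(4.6)), (np.float64(-99.2), np.float64(6.8))]
t 33.4583
[(np.float64(-126.0), np.float64(-0.2)), (np.float64(-124.0), np.float64(-0.1)), (np.float64(-122.0), np.float64(-0.0)), (np.float64(-121.4), np.float64(0.4)), (np.float64(-120.8), np.float64(-0.1)), (np.float64(-120.2), np.float64(1.0)), (np.float64(-119.6), np.float64(4.1)), (np.float64(-119.0), np.float64(7.1))]
t 38.3333
40.7083
```

View pics/z.png

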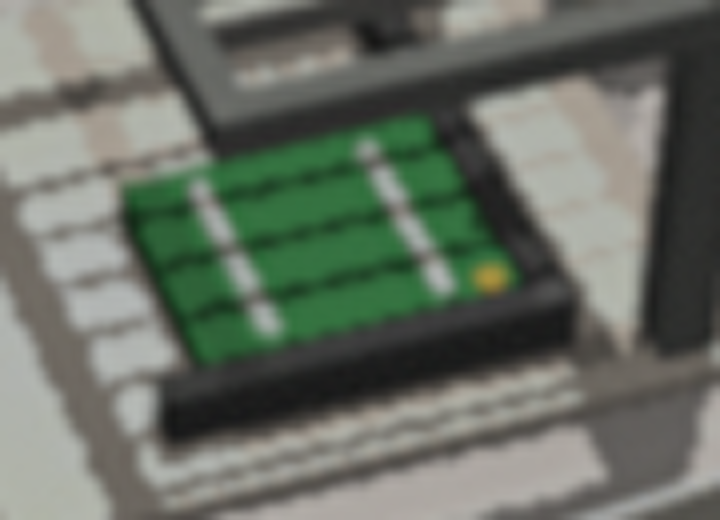

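The plate's dot corner is in the fence corner (crop 490,278), and both edges are dark-tight. There is time for one more seating pass slightly off-centre, towards the ends that could gap. Then the stick goes back.

Run:
```python
from h import *
r.movel(P([-118,-200,23]),vel=200); r.movel(P([-112,-76,23]),vel=180); r.sleep(.15)
push([-104,-76],0,-103,-95,stop=5,fine=.8)
r.movel(P([-116,-76,23]),vel=80); r.movel(P([-116,-140,23]),vel=180); r.movel(P([-60,-140,23]),vel=180); r.sleep(.15)
push([-60,-125],1,-122,-113,stop=5,fine=.8)
r.movel(P([-60,-140,23]),vel=80); r.movel(P([-100,-260,60]),vel=220)
r.movel(P([-150,-260,130]),vel=200)
e0=rot(HY); p=tcp([*H,18],e0); r.movep(p+[0,0,130],e0); r.movel(p+[0,0,100],vel=150); r.sleep(.1)
print(r.read_clock(),r.read_ee_pos()-p,r.read_contact_force(),r.read_width())
import cv2
a=r.capture("scene")[140:260,85:205,::-1]
cv2.imwrite("pics/r.png",cv2.resize(a,None,fx=5,fy=5,interpolation=2)[:599])
from vis import proj
print(proj("scene",np.r_[H,118.]),proj("scene",np.r_[H,193.]))
```

```text
[(np.float64(-102.0), np.float64(0.1)), (np.float64(-101.2), np.float64(-0.4)), (np.float64(-100.4), np.float64(0.4)), (np.float64(-99.6), np.float64(4.5)), (np.float64(-98.8), np.float64(6.7))]
t 44.2
[(np.float64(-123.0), np.float64(0.1)), (np.float64(-121.0), np.float64(0.7)), (np.float64(-120.2), np.float64(0.1)), (np.float64(-119.4), np.float64(2.3)), (np.float64(-118.6), np.float64(6.0))]
t 47.6333
50.4 [ 0.36280892 -0.33310907 99.81616924] [-0.54784043  0.06169487  0.57840718] 19.619623152615063
[141.45160489 205.01390971] [136.67628676 182.09793425]
```

View pics/r.png

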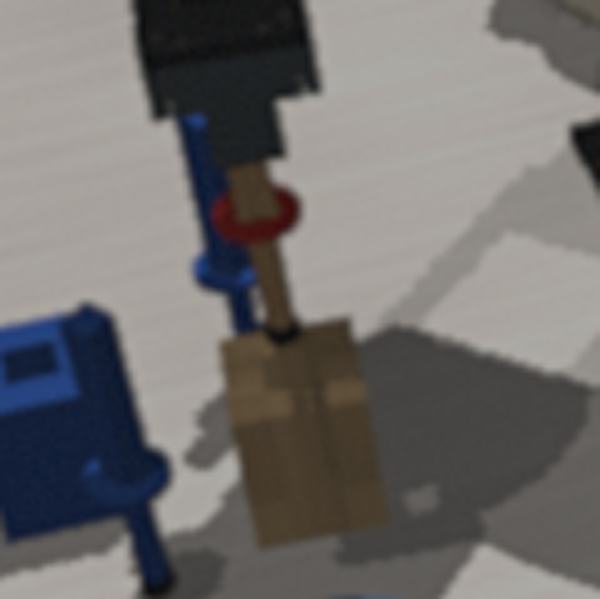

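Held at 100 mm up, the ball (px 141.1,205.5) and the collar (135.7,182.1) are within 1 px of expected, so the stick has not slipped. Insert with force watch.

Run:
```python
from h import *
e0=rot(HY); p=tcp([*H,18],e0); base=rd(6); ok=True
for z in (78,66,50,30,15,6,3,1.5,.5):
    r.movel(p+[0,0,z],vel=80); f=rd(3)-base; print(z,np.round(f,1))
    if np.abs(f).max()>8: ok=z<4; break
print(ok,r.read_clock())
if ok:
    r.grip(45,10); r.sleep(.1); r.movel(p+[0,0,125],vel=180); r.sleep(.3)
    import cv2
    a=r.capture("scene")
    cv2.imwrite("pics/f.png",np.hstack([cv2.resize(a[155:265,105:180,::-1],(375,550),interpolation=2),cv2.resize(a[180:290,265:345,::-1],(400,550),interpolation=2)]))
print(r.read_clock(),r.read_contact_force())
```

```text
78 [ 0.3 -0.7  0.2]
66 [ 0.6 -0.4  0.5]
50 [ 0.2 -0.4 -0.2]
30 [-0.3 -0.2 -0.1]
15 [ 0.1 -0.1  0. ]
6 [-0.3 -0.2  0.6]
3 [ 0.1 -0.  -0.1]
1.5 [ 0.1 -0.3  0.5]
0.5 [ 0.1  0.2 -0.2]
True 53.5417
55.4083 [ 0.00673468 -0.31548596  1.03054626]
```

View pics/f.png

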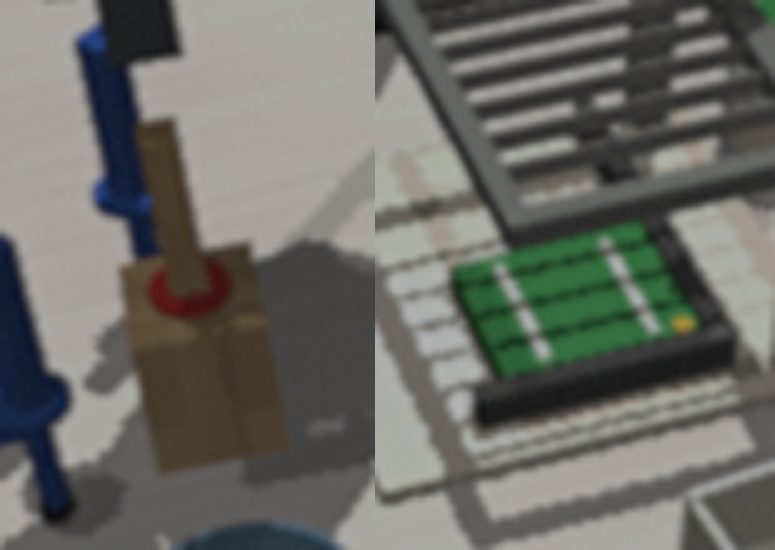

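The stick stands upright, its collar (190,288) flat on the holder's top. The gripper is clear and the plate is square in the corner. Handing in.

```bash
python3 -c "
from plant import r
print(r.sign_off())"
```

```text
the job is handed in; nothing more can be done
None
```

The job is handed in at about 55 s of 72 s: by force readings and the final picture, the plate is seated square in the fence corner and the stick is upright in its holder with its collar on top; the hand-in call returned no verdict.

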